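# Close the soil sample canister and press its lid home

## Task

Put the loose lid on the open sample canister and press it straight down, firmly, until the stiff rubber seal has given way all the way and the lid is fully home and level, like the lid of the closed canister beside it. Leave the lid on and let go; do not knock over or push about the beaker and the sample jar.

Things in the scene. Friction and masses are not known exactly. Their poses are not given: they have to be found in the camera images.
- canister: the open canister, fixed: round, plain aluminium, a soil dish inside. Body 84 mm across up to a shoulder at z 56 mm, then a neck 72 mm across (69 at the chamfered top) up to its rim at z 73. Origin at the centre of its underside, z up. The lid's origin is 64 to 65 mm above this origin when merely laid on the raised seal, 57 mm when fully home
- lid: the loose push-on lid, plain aluminium, 84 mm across, lying right way up on the worktop, 0.1 to 0.16 kg. Origin at the centre of its lower edge, z up. Skirt inside 78 mm across, 16 mm deep (3 mm play all round on the neck); top face at z 21 mm. On it in the middle a black bar grip, 14 mm wide (along x), 56 long (along y), z 21 to 43 mm
- seal (a joint): how far the black rubber seal ring (64 mm across, inside the open canister's neck) is pressed down, m: 0 = it stands 8 mm above the rim, 0.008 = fully down, flush with the rim. Starts at 0 to 0.0015. Takes about 12 N, stays where it is left
- closed_canister: a second canister of the same shape, fixed to the worktop, already closed: its lid is fully home. Total height 100 mm, 84 mm across, same bar grip on top. Origin at the centre of its underside
- beaker: bystander: empty glass beaker, 58 mm across, 72 mm tall, loose. Origin at the centre of its underside
- sample_jar: bystander: white screw-cap sample jar, 41 mm across, 74 mm tall, loose. Origin at the centre of its underside
Not all that is in view belongs to the job. Leave any brown look-alike of the lid alone.

How it is judged (in metres and radians):
At the end, for the whole second after the job is handed in: The lid is on the open canister, its origin 54 to 59.2 mm above the canister's (57 = fully home) and within 6 mm of its axis, tilted less than 0.05 rad and at rest; the seal is pressed down more than 6 of its 8 mm (value of joint seal above 0.006 m and z of lid in the frame of canister between 0.054 and 0.0592 m and horizontal distance between lid and canister below 0.006 m and angle between lid's own z axis and vertical below 0.05 rad and linear speed of lid below 0.02 m/s); the robot touches nothing.
It fails at once if the beaker is pushed more than 40 mm or tipped over (distance of beaker from where it was at the start of the episode above 0.04 m or angle between beaker's own z axis and vertical above 0.5 rad).
It fails at once if the sample jar is pushed more than 40 mm or tipped over (distance of sample_jar from where it was at the start of the episode above 0.04 m or angle between sample_jar's own z axis and vertical above 0.5 rad).
It also fails if it takes over 48 s, if anything falls off the work surface, if the arm or the gripper's body presses on something with over 40 N, if the wrist force passes 120 N, or if a joint passes its speed limit or range.

## Robot

A 6-joint arm with a two-finger parallel gripper is mounted at the origin on a cart in front of the work surface, level with it; the furniture and walls round the work are solid. World frame = base frame: x ahead of the robot, y to its left, z up, the work surface at z = 0. Lengths are in m, angles in degrees, forces in N, time in s.
With the tool pointing down it reaches from about 0.25 to 0.725 m from the base axis. Payload 9.7 kg.
Tool frame: the origin (TCP) lies on the centre line of the jaws, within the pads' length; the fingertips stand tip_extent ahead of it and the grasp point (between the pads) lies 3 mm ahead of it (tip_extent is the distance from the TCP to the fingertips, in m); z points along the fingers, y is the line along which they close (so a half turn about z gives the same grasp; the last joint's range is limited). The gripper opens to 85 mm and grips with 20 to 120 N. Pads are 22 mm wide; open, the fingers measure 114 mm over their backs; the gripper's body (76 mm by 85 mm) begins 54 mm behind the grasp point. The pads swing forward as they close: fully open they stand 13 mm farther back than shut.
Start: joints at [72.479, 4.979, 10.078, 95.1, 0, 90], TCP at [0.166, 0.524, 0.253] pointing down, gripper open.
Joint ranges: [-179.16, 179.16], [-48.56, 103.87], [-65.8, 70.77], [-126.05, 130.52], [-82.76, 87.17], [-180, 180]. Speed limits (degrees/s): [127.2, 127.2, 147.25, 180, 180, 180].

## Interface

Orientations are given as [roll, pitch, yaw] about the fixed x, y, z axes, in that order (R = Rz(yaw) Ry(pitch) Rx(roll)).
In Python, from workcell import * gives the robot as it stands.
- The arm moves only by the tool servo_tool, never from a script. Its argument "rows" is a list of rows, each an object with "offset": the shift along the tool's x, y, z as a fraction of full scale, a list of three; "yaw": the turn about the tool's z as a fraction of full scale; "claw": the closure, from 0 (fully open) to 1 (shut). A call has 1 to 12 rows; each row is the pose to reach, as a shift and turn from the pose commanded when the call began, along the tool's axes at that moment, turning the shorter way round; what a row does not reach only later rows make up. Full scale, the value 1, is 0.1 m for a shift and pi rad for a turn. A row lasts 1/8 s, in which the tool goes at most 62.5 mm and 10.7 degrees, less where a joint would pass 70% of its speed; a pose out of reach is approached as far as the arm can. A call with a number of a shift or a turn outside -1 to 1 is refused whole. A call with a gripper value outside its range is refused whole. The fingers move at their own pace and stop on an object; "squeeze" is the grip in N (left out, the last holds). Time passes only in rows, so rows that repeat a pose let the fingers close. It gives the time, the measured TCP pose, the force, the opening and the grip force at its end, in the units of the state.
- get_obs(): the state, without advancing time (a new reading comes with each control period).
- camera(name): name is "scene" or "side" or "wrist"; returns (picture, depth): 400x640x3 uint8, red, green, blue; 400x640 float32, m along the optical axis (not along the pixel's ray), 0 where there is no reading.
- camera_info(name): a dict with "fx", "fy", "cx", "cy" (pixels), "dist" ([k1, k2, p1, p2, k3] as OpenCV has them; the pictures are not rectified), "cam_to_world" (4x4, takes a point from camera to world coordinates); the wrist camera has in their place "hand_eye" (4x4, takes a point from camera to tool coordinates, whose origin is the TCP and whose axes are the flange's). Camera axes: x right, y up, looking along -z (the intrinsics and any distortion apply to the point x, -y, -z); pixel columns grow to the right and rows downward; lengths in m; the calibration is good to about 2 mm. A picture is of the moment at which its call begins: read the wrist's pose just before it. camera_info takes no time and is no camera call.
- job_done(): hands the job in; it is judged then, once.
The state is a dict: "time": time; "q": joint angles; "qd": joint speeds; "joint_efforts": joint torques, N m; "ee_pos": TCP position; "tcp_rot": TCP orientation; "wrist_force": force on the tool from outside, world axes, zero at the start; "torque": the same for the moment, N m; "opening": finger opening in m; "grasp_force": force on a finger pad.
Only numpy, scipy, OpenCV 4.12 (cv2) and the standard library are available. Lean on these libraries where they do the work, as an engineer would, in place of code of your own. Each camera call takes 0.05 s, during which the arm holds its last target. There are 200 camera calls.

## Working session

There is one attempt and no reset: what is moved stays moved. The work goes in short steps, Python scripts to look and compute and a tool call to move; the robot and the scene stay as the last step left them, time stands still between calls to the robot, and variables do not carry over. Pictures are saved under pics/ and viewed, at most 10 in all, crops included, and the job is handed in when it is done.

Besides the shell and the picture viewer there is one more tool, called after "Request:" as name([rows], argument=value, ...), one row to a line, values as JSON. servo_tool: Moves the arm, as the interface text tells. Its arguments: {"type":"object","properties":{"rows":{"type":"array"},"squeeze":{"type":"number"}},"required":["rows"]}

```bash
mkdir -p pics && cat > h.py <<'E'
from workcell import *
import numpy as np, cv2
E
python3 - <<'E'
from h import *
o=get_obs();print(o)
ims=[]
for n in("scene","side"):
    p,d=camera(n);np.savez(f"{n}0.npz",p=p,d=d);cv2.imwrite(f"pics/{n}0.png",p[...,::-1])
    i=camera_info(n);print(n,{k:np.round(v,4).tolist() for k,v in i.items()})
p,d=camera("wrist");np.savez("wrist0.npz",p=p,d=d);cv2.imwrite("pics/wrist0.png",p[...,::-1])
i=camera_info("wrist");print(i)
E
```

```text
{'time': 0.0, 'q': array([7.24787205e+01, 5.01135394e+00, 1.00345451e+01, 9.51010001e+01,
       1.39082294e-03, 9.00023135e+01]), 'qd': array([ 0.03694758, -0.02962138, -0.0617804 ,  0.06989137, -0.01555527,
        0.02816338]), 'joint_efforts': array([-2.25040960e-03, -5.20388961e+01,  4.64801967e+01,  1.63585012e-02,
       -8.13389624e-05,  1.46533718e-06]), 'ee_pos': array([0.16551384, 0.52428503, 0.25258144]), 'tcp_rot': array([-1.79922191e+02, -1.38767990e-03,  1.62476405e+02]), 'wrist_force': array([-0.74323082, -1.00162799, -0.23344905]), 'torque': array([-0.00282745,  0.00326945, -0.01798419]), 'grasp_force': 0.0, 'opening': 0.08511237359848818}
scene {'fx': 370.0382, 'fy': 370.0382, 'cx': 321.3651, 'cy': 199.209, 'dist': [-0.0818, 0.0, 0.0, 0.0, 0.0], 'cam_to_world': [[-0.5465, 0.7444, -0.3837, 0.2619], [-0.8373, -0.4792, 0.2632, 0.1674], [0.012, 0.4651, 0.8852, 0.8314], [0.0, 0.0, 0.0, 1.0]]}
side {'fx': 413.6566, 'fy': 413.6566, 'cx': 316.7732, 'cy': 198.856, 'dist': [-0.0691, 0.0, 0.0, 0.0, 0.0], 'cam_to_world': [[-0.9405, 0.282, -0.1898, 0.3637], [-0.3399, -0.779, 0.5268, 0.5079], [0.0007, 0.56, 0.8285, 0.9389], [0.0, 0.0, 0.0, 1.0]]}
{'fx': 285.5439430189338, 'fy': 285.5439430189338, 'cx': 316.88584337617107, 'cy': 191.617957638314, 'dist': array([-0.00132191,  0.        ,  0.        ,  0.        ,  0.        ]), 'hand_eye': array([[ 2.71793282e-04,  9.64905965e-01,  2.62595515e-01,
         6.47904027e-02],
       [ 9.99998685e-01, -6.82049860e-04,  1.47116394e-03,
         9.73488866e-04],
       [ 1.59863810e-03,  2.62594770e-01, -9.64904882e-01,
        -1.20323953e-01],
       [ 0.00000000e+00,  0.00000000e+00,  0.00000000e+00,
         1.00000000e+00]])}
```

View pics/scene0.png

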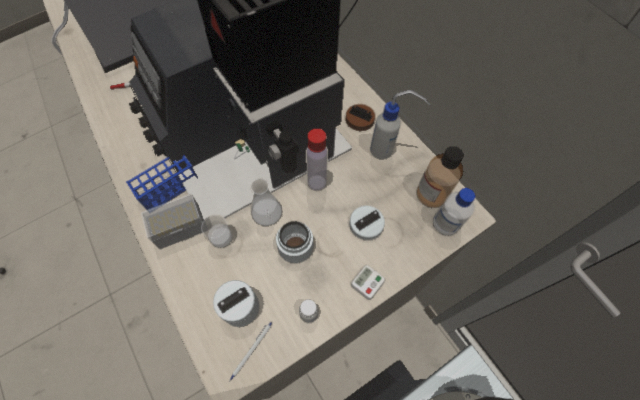

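View pics/side0.png

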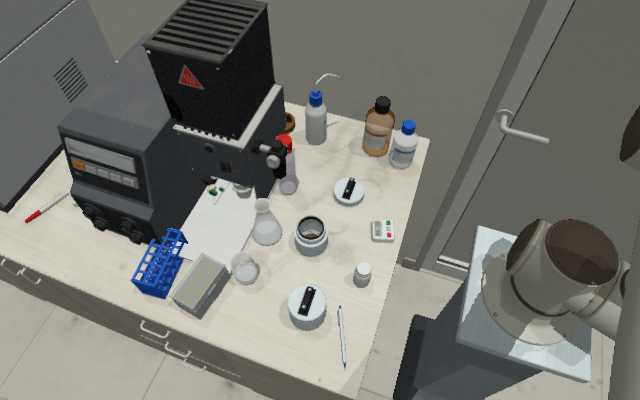

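```bash
python3 -c "
import workcell as w;print([x for x in dir(w) if x[0]!='_']);print(getattr(w,'tip_extent',None))"; ls
```

```text
['PlanningError', 'camera', 'camera_info', 'get_obs', 'job_done', 'tip_extent']
0.022
h.py
pics
scene0.npz
side0.npz
wrist0.npz
```

Scene picture: lid candidates are the plain aluminium disc with a bar at (367,222) lying on the worktop, the closed canister's lid at (235,303) (on a tall body), and the brown look-alike at (360,117). The first fits: it is aluminium and loose at table level. The open canister is at (295,242), the beaker at (219,233) and the jar at (309,310). In the side picture the lid is at (349,190) and the open canister at (311,235).

```bash
cat >> h.py <<'E'
def cloud(n,p=None,d=None):
    i=camera_info(n)
    K=np.array([[i["fx"],0,i["cx"]],[0,i["fy"],i["cy"]],[0,0,1]])
    v,u=np.mgrid[:400,:640]
    q=cv2.undistortPoints(np.stack([u,v],-1).reshape(-1,1,2).astype(float),K,i["dist"]).reshape(400,640,2)
    P=np.stack([q[...,0]*d,-q[...,1]*d,-d],-1)
    return P,i
def world(n,p,d,T=None):
    P,i=cloud(n,p,d);T=i["cam_to_world"] if T is None else T
    W=P@T[:3,:3].T+T[:3,3];W[d<=0]=np.nan
    return W
def wristT(o):
    from scipy.spatial.transform import Rotation as R
    T=np.eye(4);T[:3,:3]=R.from_euler("xyz",o["tcp_rot"],degrees=True).as_matrix();T[:3,3]=o["ee_pos"]
    return T@camera_info("wrist")["hand_eye"]
E
python3 - <<'E'
from h import *
A={"scene":{"lid":(367,222),"open":(295,242),"closed":(235,303),"beaker":(219,233),"jar":(309,310),"flask":(265,205),"red":(317,160),"scale":(368,282)},
"side":{"lid":(349,190),"open":(311,235),"closed":(307,305),"beaker":(245,268),"jar":(363,274)}}
for n in A:
    f=np.load(n+"0.npz");W=world(n,f["p"],f["d"]);p=f["p"].astype(int)
    for k,(u,v) in A[n].items():
        r=26
        s=W[v-r:v+r,u-r:u+r].reshape(-1,3);c=p[v-r:v+r,u-r:u+r].reshape(-1,3)
        z=s[:,2]
        out=[n,k,"zmax",round(float(np.nanmax(z)),3)]
        bands={"lid":[(.012,.03),(.036,.05)],"open":[(.062,.09),(.05,.06)],"closed":[(.07,.086),(.092,.108)]}.get(k,[(.05,.09)])
        for a,b in bands:
            m=(z>a)&(z<b)
            if k=="lid" and a<.03: pass
            t=s[m]
            if len(t)<5: continue
            (cx,cy),rad=cv2.minEnclosingCircle(t[:,:2].astype(np.float32)) 
            cov=np.cov(t[:,:2].T);w,V=np.linalg.eigh(cov)
            out+=[(a,b),len(t),np.round(np.median(t,0),4).tolist(),"circ",round(cx,4),round(cy,4),round(rad,4),"maj",round(np.degrees(np.arctan2(V[1,1],V[0,1])),1),"mean",np.round(t.mean(0),4).tolist()]
        print(*out)
f=np.load("scene0.npz");g=np.load("side0.npz")
a=f["p"][185:275,255:405];b=g["p"][160:270,280:390]
a=cv2.resize(a,None,fx=4,fy=4,interpolation=3);b=cv2.resize(b,(440,440))[:360]
cv2.imwrite("pics/crop1.png",a[...,::-1])
E
```

```text
scene lid zmax 0.047 (0.012, 0.03) 746 [0.4952, -0.1296, 0.0221] circ 0.5033 -0.1341 0.0424 maj 178.9 mean [0.5008, -0.13, 0.022] (0.036, 0.05) 142 [0.5025, -0.1325, 0.0436] circ 0.5036 -0.1338 0.028 maj 90.2 mean [0.5028, -0.1327, 0.0433]
scene open zmax 0.085 (0.062, 0.09) 362 [0.5357, 0.0472, 0.0748] circ 0.5476 0.0426 0.036 maj 154.0 mean [0.5415, 0.0459, 0.0753] (0.05, 0.06) 261 [0.5286, 0.0526, 0.0563] circ 0.5484 0.0429 0.0423 maj 70.4 mean [0.5357, 0.0484, 0.0561]
scene closed zmax 0.106 (0.07, 0.086) 1121 [0.4836, 0.2195, 0.0792] circ 0.4917 0.2194 0.0432 maj -176.4 mean [0.4889, 0.2196, 0.0792] (0.092, 0.108) 224 [0.4901, 0.2189, 0.1008] circ 0.4913 0.2191 0.0283 maj 90.1 mean [0.4905, 0.2192, 0.1002]
scene beaker zmax 0.08 (0.05, 0.09) 414 [0.686, 0.1945, 0.0682] circ 0.6882 0.1828 0.0532 maj -156.6 mean [0.6806, 0.189, 0.066]
scene jar zmax 0.079 (0.05, 0.09) 311 [0.3953, 0.1013, 0.0746] circ 0.3981 0.0998 0.0198 maj 86.7 mean [0.3959, 0.1012, 0.0705]
scene flask zmax 0.137 (0.05, 0.09) 432 [0.6459, 0.0543, 0.0691] circ 0.6362 0.0253 0.0747 maj 171.0 mean [0.6459, 0.0537,
[... 439 characters left out ...]
 322 [0.5443, 0.0564, 0.074] circ 0.5484 0.0426 0.0364 maj 105.3 mean [0.5453, 0.0494, 0.0739] (0.05, 0.06) 233 [0.5399, 0.063, 0.0557] circ 0.5479 0.0423 0.0423 maj -150.0 mean [0.5427, 0.0546, 0.0553]
side closed zmax 0.104 (0.07, 0.086) 985 [0.485, 0.2234, 0.0776] circ 0.492 0.2199 0.0428 maj 178.2 mean [0.4902, 0.2227, 0.0776] (0.092, 0.108) 176 [0.4909, 0.2211, 0.0991] circ 0.4921 0.2197 0.0285 maj 92.7 mean [0.4911, 0.2208, 0.0989]
side beaker zmax 0.079 (0.05, 0.09) 344 [0.6803, 0.1916, 0.0654] circ 0.675 0.1935 0.0458 maj -136.7 mean [0.6757, 0.1872, 0.0647]
side jar zmax 0.078 (0.05, 0.09) 251 [0.3977, 0.1058, 0.0731] circ 0.3983 0.1005 0.0194 maj 141.8 mean [0.3978, 0.1044, 0.0687]
```

View pics/crop1.png

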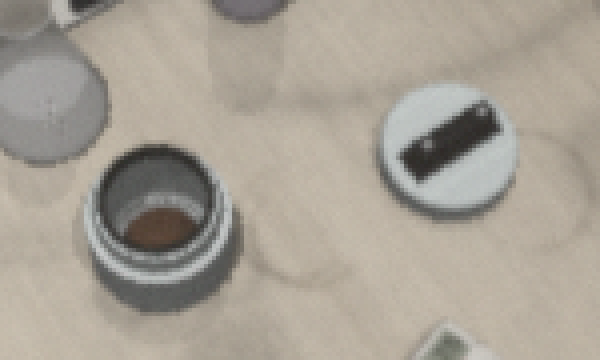

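The crop confirms the lid at crop (450,148): plain aluminium with a black bar, lying on the table. The open canister is at (165,220). I'm moving toward the lid at (0.503, -0.134) and turning the tool to yaw 90.

Request:
servo_tool([
  {"offset": [-0.07,-0.08,0],"yaw": 0.05,"claw": 0.3},
  {"offset": [-0.17,-0.2,0],"yaw": 0.1,"claw": 0.5},
  {"offset": [-0.28,-0.35,0],"yaw": 0.158,"claw": 0.5},
  {"offset": [-0.4,-0.5,0],"yaw": 0.216,"claw": 0.5},
  {"offset": [-0.5,-0.62,0],"yaw": 0.274,"claw": 0.5},
  {"offset": [-0.6,-0.74,0],"yaw": 0.33,"claw": 0.5},
  {"offset": [-0.66,-0.81,0],"yaw": 0.38,"claw": 0.5},
  {"offset": [-0.68,-0.83,0],"yaw": 0.403,"claw": 0.5},
  {"offset": [-0.68,-0.83,0],"yaw": 0.403,"claw": 0.5},
], squeeze=80)

```text
time: 1.27
ee_pos: [0.2055, 0.4247, 0.2532]
tcp_rot: [-180.0, 0.0, 90.0]
wrist_force: [0.7, 0.7, 0.1]
opening: 0.0429
grasp_force: 0.0
```

```bash
python3 - <<'E'
from h import *
f=np.load("scene0.npz");W=world("scene",f["p"],f["d"]);W=W.reshape(-1,3)
for lo,hi in((.1,.2),(.2,.6)):
    m=(W[:,2]>lo)&(W[:,2]<hi)&(W[:,0]<.75)&(W[:,0]>.2)&(abs(W[:,1])<.3)
    t=W[m];h,_,_=np.histogram2d(t[:,0],t[:,1],bins=[np.arange(.2,.76,.05),np.arange(-.3,.31,.05)]);print(h.astype(int))
E
```

```text
[[  0   0   0   0   0   0   0   0   0   0   0   0]
 [  0   0   0   0   0   0   0   0   0   0   0   0]
 [  0   0   0   0   0   0   0   0   0   0   0   0]
 [350   0   0   0   0   0   0   0   0   0   0   0]
 [238   0   0   0   0   0   0   0   0   0   0   0]
 [346   0   0   0   0   0   0   0   0  21 130   0]
 [ 33   0   0   0   0   0   0   0   0   0   0   0]
 [  0   0   0   0   0   0   0   0   0   0   0   0]
 [262   0   0  47 206  33  30  40   0   0   0   0]
 [306   0  97 157 432   1 130 138   0   0   0   0]
 [  0   0 144  78 166  68 276   0   0   0   0   0]]
[[   0    0    0    0    0    0    0    0    0    0    0    0]
 [   0    0    0    0    0    0    0    0    0    0    0    0]
 [   0    0    0    0    0    0    0    0    0    0    0    0]
 [   0    0    0    0    0    0    0    0    0    0    0    0]
 [   0    0    0    0    0    0    0    0    0    0    0    0]
 [   0    0    0    0    0    0    0    0    0    0    0    0]
 [   0    0    0    0    0    0    0    0    0    0    0    0]
 [   0    0    0    0    0    0    0    0    0    0    0    0]
 [   0    0    0    0    4  419  314    0    0    0    0    0]
 [  33    0  206  350  482  364  158    0    0    0    0    0]
 [   0    0 1011 2523 2949 3323 2773    0    0    0    0    0]]
```

Request:
servo_tool([
  {"offset": [-0.2,0.1,0],"yaw": 0,"claw": 0.5},
  {"offset": [-0.5,0.25,0],"yaw": 0,"claw": 0.5},
  {"offset": [-0.8,0.4,0],"yaw": 0,"claw": 0.5},
  {"offset": [-1,0.5,0],"yaw": 0,"claw": 0.5},
])

```text
time: 1.78
ee_pos: [0.2557, 0.3239, 0.2533]
tcp_rot: [180.0, 0.0, 90.0]
wrist_force: [-0.4, -0.3, -0.0]
opening: 0.0427
grasp_force: 0.0
```

Request:
servo_tool([
  {"offset": [-0.25,0.12,0],"yaw": 0,"claw": 0.5},
  {"offset": [-0.5,0.25,0],"yaw": 0,"claw": 0.5},
  {"offset": [-0.75,0.38,0],"yaw": 0,"claw": 0.5},
  {"offset": [-1,0.5,0],"yaw": 0,"claw": 0.5},
])

```text
time: 2.28
ee_pos: [0.3055, 0.2241, 0.2532]
tcp_rot: [180.0, 0.0, 90.1]
wrist_force: [0.0, -0.2, -1.0]
opening: 0.0428
grasp_force: 0.0
```

Request:
servo_tool([
  {"offset": [-0.25,0.12,0],"yaw": 0,"claw": 0.5},
  {"offset": [-0.5,0.25,0],"yaw": 0,"claw": 0.5},
  {"offset": [-0.75,0.38,0],"yaw": 0,"claw": 0.5},
  {"offset": [-1,0.5,0],"yaw": 0,"claw": 0.5},
])

```text
time: 2.78
ee_pos: [0.3555, 0.124, 0.2532]
tcp_rot: [-180.0, -0.0, 90.1]
wrist_force: [-0.5, 0.2, -0.3]
opening: 0.0424
grasp_force: 0.0
```

Request:
servo_tool([
  {"offset": [-0.25,0.12,0],"yaw": 0,"claw": 0.5},
  {"offset": [-0.5,0.25,0],"yaw": 0,"claw": 0.5},
  {"offset": [-0.75,0.38,0],"yaw": 0,"claw": 0.5},
  {"offset": [-1,0.5,0],"yaw": 0,"claw": 0.5},
])

```text
time: 3.28
ee_pos: [0.4054, 0.0239, 0.2532]
tcp_rot: [-180.0, -0.0, 90.1]
wrist_force: [1.0, 0.1, 0.4]
opening: 0.0426
grasp_force: 0.0
```

Request:
servo_tool([
  {"offset": [-0.25,0.15,0],"yaw": 0,"claw": 0.5},
  {"offset": [-0.5,0.3,0],"yaw": 0,"claw": 0.5},
  {"offset": [-0.8,0.45,0],"yaw": 0,"claw": 0.5},
  {"offset": [-1,0.55,0],"yaw": 0,"claw": 0.5},
  {"offset": [-1,0.55,0],"yaw": 0,"claw": 0.5},
])

```text
time: 3.9
ee_pos: [0.4602, -0.0762, 0.2527]
tcp_rot: [-179.9, -0.0, 89.9]
wrist_force: [-0.5, 0.6, 0.1]
opening: 0.0428
grasp_force: 0.0
```

```bash
python3 - <<'E'
from h import *
f=np.load("scene0.npz");W=world("scene",f["p"],f["d"]).reshape(-1,3)
for a,b in((-.2,-.1),(-.1,-.03),(-.03,.03),(.03,.08),(.08,.15)):
  print(a,b,[ (z,round(float(np.percentile(W[(W[:,1]>a)&(W[:,1]<b)&(W[:,2]>z)&(W[:,2]<z+.1)][:,0],[1])[0]),3)) for z in (.1,.2,.3,.4) if ((W[:,1]>a)&(W[:,1]<b)&(W[:,2]>z)&(W[:,2]<z+.1)).sum()>10])
o=get_obs();p,d=camera("wrist");W=world("wrist",p,d,wristT(o));print(o["ee_pos"],o["tcp_rot"])
cv2.imwrite("pics/wrist1.png",p[...,::-1])
s=W.reshape(-1,3);near=np.hypot(s[:,0]-.503,s[:,1]+.134)<.06
for lo,hi in((.014,.03),(.036,.05)):
    t=s[near&(s[:,2]>lo)&(s[:,2]<hi)]
    if len(t)>5: print(cv2.minEnclosingCircle(t[:,:2].astype(np.float32)),np.median(t,0),cv2.minAreaRect(t[:,:2].astype(np.float32)))
E
```

```text
-0.2 -0.1 [(0.1, 0.644), (0.2, 0.659), (0.3, 0.712), (0.4, 0.712)]
-0.1 -0.03 [(0.1, 0.076), (0.2, 0.653), (0.3, 0.712), (0.4, 0.712)]
-0.03 0.03 [(0.1, 0.626), (0.2, 0.625), (0.3, 0.713), (0.4, 0.712)]
0.03 0.08 [(0.1, 0.647), (0.2, 0.733), (0.3, 0.872)]
0.08 0.15 [(0.1, 0.871), (0.2, 0.871), (0.3, 0.872)]
[ 0.46023496 -0.0761756   0.25271173] [-1.79938477e+02 -9.11197446e-03  8.99367199e+01]
((0.5053027272224426, -0.1336366832256317), 0.04211660102009773) [ 0.49728262 -0.12764216  0.0209275 ] ((0.5045222640037537, -0.13200365006923676), (0.08296062052249908, 0.08001286536455154), 31.399633407592773)
((0.5052977800369263, -0.1333225518465042), 0.027791358530521393) [ 0.50492234 -0.13099575  0.04259615] ((0.5054455399513245, -0.13332240283489227), (0.014142901636660099, 0.055259689688682556), 0.06309222429990768)
```

```bash
python3 - <<'E'
from h import *
o=get_obs();p,d=camera("wrist");W=world("wrist",p,d,wristT(o));s=W.reshape(-1,3)
near=np.hypot(s[:,0]-.548,s[:,1]-.0425)<.055
for lo,hi in((.05,.06),(.07,.077),(.077,.09)):
    t=s[near&(s[:,2]>lo)&(s[:,2]<hi)]
    if len(t)>5: print(lo,len(t),cv2.minEnclosingCircle(t[:,:2].astype(np.float32)),np.median(t,0))
E
```

```text
0.05 1162 ((0.5497947931289673, 0.041954200714826584), 0.042120639234781265) [0.53019817 0.03470018 0.05529123]
0.07 806 ((0.5492686033248901, 0.04198337346315384), 0.03564353659749031) [0.53990298 0.03966589 0.07252656]
0.077 782 ((0.5497448444366455, 0.04189659282565117), 0.03206079080700874) [0.54751095 0.04270487 0.07954097]
```

Request:
servo_tool([
  {"offset": [-0.15,0.1,0.2],"yaw": 0,"claw": 0.5},
  {"offset": [-0.35,0.25,0.45],"yaw": 0,"claw": 0.5},
  {"offset": [-0.5,0.38,0.7],"yaw": 0,"claw": 0.5},
  {"offset": [-0.57,0.44,0.9],"yaw": 0,"claw": 0.5},
  {"offset": [-0.57,0.44,1],"yaw": 0,"claw": 0.5},
  {"offset": [-0.57,0.44,1],"yaw": 0,"claw": 0.5},
])

```text
time: 4.75
ee_pos: [0.5033, -0.1316, 0.1532]
tcp_rot: [-180.0, -0.0, 90.0]
wrist_force: [0.2, 0.3, 0.2]
opening: 0.0424
grasp_force: 0.0
```

Request:
servo_tool([
  {"offset": [0,0.01,0.2],"yaw": 0,"claw": 0.5},
  {"offset": [-0.02,0.015,0.45],"yaw": 0,"claw": 0.5},
  {"offset": [-0.02,0.015,0.65],"yaw": 0,"claw": 0.5},
  {"offset": [-0.02,0.015,0.8],"yaw": 0,"claw": 0.5},
  {"offset": [-0.02,0.015,0.8],"yaw": 0,"claw": 0.5},
])

```text
time: 5.38
ee_pos: [0.505, -0.1341, 0.0731]
tcp_rot: [-180.0, -0.0, 90.0]
wrist_force: [0.7, -0.2, -0.7]
opening: 0.0427
grasp_force: 0.0
```

Request:
servo_tool([
  {"offset": [0,0,0.08],"yaw": 0,"claw": 0.5},
  {"offset": [0,0,0.16],"yaw": 0,"claw": 0.5},
  {"offset": [0,0,0.22],"yaw": 0,"claw": 0.5},
  {"offset": [0,0,0.25],"yaw": 0,"claw": 0.5},
  {"offset": [0,0,0.25],"yaw": 0,"claw": 0.5},
])

```text
time: 6.0
ee_pos: [0.5052, -0.1345, 0.0481]
tcp_rot: [-180.0, -0.0, 89.9]
wrist_force: [0.1, 0.4, -0.5]
opening: 0.0428
grasp_force: 0.0
```

Request:
servo_tool([
  {"offset": [0,0,0],"yaw": 0,"claw": 0.7},
  {"offset": [0,0,0],"yaw": 0,"claw": 0.8},
  {"offset": [0,0,0],"yaw": 0,"claw": 0.9},
  {"offset": [0,0,0],"yaw": 0,"claw": 1},
  {"offset": [0,0,0],"yaw": 0,"claw": 1},
  {"offset": [0,0,0],"yaw": 0,"claw": 1},
], squeeze=100)

```text
time: 6.75
ee_pos: [0.5055, -0.1345, 0.0489]
tcp_rot: [180.0, 0.0, 89.9]
wrist_force: [-2.6, -0.2, 5.6]
opening: 0.0116
grasp_force: 98.7
```

Request:
servo_tool([
  {"offset": [0,0,-0.1],"yaw": 0,"claw": 1},
  {"offset": [0,0,-0.3],"yaw": 0,"claw": 1},
  {"offset": [0,0,-0.55],"yaw": 0,"claw": 1},
  {"offset": [0,0,-0.8],"yaw": 0,"claw": 1},
  {"offset": [0,0,-0.95],"yaw": 0,"claw": 1},
  {"offset": [0,0,-1],"yaw": 0,"claw": 1},
  {"offset": [0,0,-1],"yaw": 0,"claw": 1},
])

```text
time: 7.62
ee_pos: [0.5052, -0.1344, 0.1479]
tcp_rot: [-180.0, -0.0, 89.9]
wrist_force: [0.2, 1.1, -1.9]
opening: 0.0114
grasp_force: 97.9
```

```bash
python3 - <<'E'
from h import *
o=get_obs();print(o["ee_pos"],o["tcp_rot"],o["opening"],o["wrist_force"])
p,d=camera("wrist");W=world("wrist",p,d,wristT(o));s=W.reshape(-1,3)
cv2.imwrite("pics/w2.png",p[...,::-1])
near=np.hypot(s[:,0]-.549,s[:,1]-.0425)<.055
for lo,hi in((.05,.06),(.07,.077),(.077,.09)):
    t=s[near&(s[:,2]>lo)&(s[:,2]<hi)]
    if len(t)>5: print(lo,len(t),cv2.minEnclosingCircle(t[:,:2].astype(np.float32)),np.median(t,0))
for n in("scene","side"):
    p,d=camera(n);s=world(n,p,d).reshape(-1,3);near=np.hypot(s[:,0]-.505,s[:,1]+.134)<.05
    t=s[near&(s[:,2]>.11)&(s[:,2]<.126)];print(n,len(t),cv2.minEnclosingCircle(t[:,:2].astype(np.float32)),np.median(t,0))
    A=np.c_[t[:,:2]-t[:,:2].mean(0),np.ones(len(t))];print("tilt",np.linalg.lstsq(A,t[:,2],rcond=None)[0])
E
```

```text
[ 0.50524455 -0.13443667  0.14786005] [-1.79971696e+02 -9.18186338e-03  8.99363545e+01] 0.011358551507396841 [ 0.16007449  1.07340657 -1.93039831]
0.05 388 ((0.5496510863304138, 0.005082142539322376), 0.019428003579378128) [0.54917548 0.00246395 0.05451033]
scene 613 ((0.5046575665473938, -0.13338230550289154), 0.04238286241889) [ 0.49148796 -0.11805131  0.12053656]
tilt [ 0.01985435 -0.023802    0.12017247]
side 491 ((0.5037714242935181, -0.13291959464550018), 0.04217013344168663) [ 0.49579067 -0.11963768  0.11949832]
tilt [ 0.008438   -0.02402237  0.11910202]
```

View pics/w2.png

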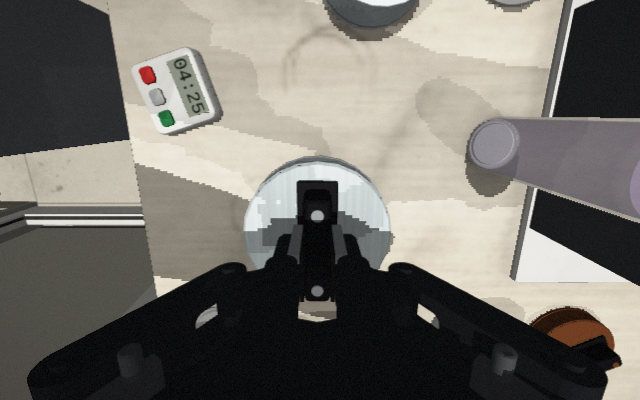

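The lid hangs centred in the jaws at (317,215), with the bar at (317,240), and it is close to level. Next I carry it over the canister.

Request:
servo_tool([
  {"offset": [0.1,0.03,-0.05],"yaw": 0,"claw": 1},
  {"offset": [0.3,0.09,-0.1],"yaw": 0,"claw": 1},
  {"offset": [0.5,0.16,-0.1],"yaw": 0,"claw": 1},
  {"offset": [0.7,0.22,-0.1],"yaw": 0,"claw": 1},
  {"offset": [0.85,0.24,-0.1],"yaw": 0,"claw": 1},
  {"offset": [0.88,0.242,-0.1],"yaw": 0,"claw": 1},
  {"offset": [0.88,0.242,-0.1],"yaw": 0,"claw": 1},
])

```text
time: 8.65
ee_pos: [0.5295, -0.0465, 0.1583]
tcp_rot: [-180.0, 0.0, 90.0]
wrist_force: [-0.8, -0.5, -1.5]
opening: 0.0113
grasp_force: 97.9
```

Request:
servo_tool([
  {"offset": [0.1,0.03,0],"yaw": 0,"claw": 1},
  {"offset": [0.3,0.09,0],"yaw": 0,"claw": 1},
  {"offset": [0.5,0.14,0],"yaw": 0,"claw": 1},
  {"offset": [0.7,0.18,0],"yaw": 0,"claw": 1},
  {"offset": [0.83,0.2,0],"yaw": 0,"claw": 1},
  {"offset": [0.88,0.2,0],"yaw": 0,"claw": 1},
  {"offset": [0.88,0.2,0],"yaw": 0,"claw": 1},
  {"offset": [0.88,0.2,0],"yaw": 0,"claw": 1},
])

```text
time: 9.65
ee_pos: [0.5497, 0.0411, 0.1583]
tcp_rot: [180.0, 0.0, 89.9]
wrist_force: [-0.2, 0.5, -1.1]
opening: 0.0113
grasp_force: 97.9
```

```bash
python3 - <<'E'
from h import *
o=get_obs();print(o["ee_pos"],o["tcp_rot"],o["wrist_force"])
for n in("scene","side"):
    p,d=camera(n);s=world(n,p,d).reshape(-1,3);near=np.hypot(s[:,0]-.549,s[:,1]-.042)<.05
    t=s[near&(s[:,2]>.12)&(s[:,2]<.136)];print(n,len(t),cv2.minEnclosingCircle(t[:,:2].astype(np.float32)),np.median(t,0))
    t=s[near&(s[:,2]>.05)&(s[:,2]<.06)];print(n,len(t),cv2.minEnclosingCircle(t[:,:2].astype(np.float32)),np.median(t,0))
E
```

```text
[0.54965976 0.04108028 0.15834893] [1.79998297e+02 8.95502303e-03 8.99126502e+01] [-0.23785156  0.47486906 -1.10896565]
scene 628 ((0.5492534637451172, 0.04185742139816284), 0.04242932051420212) [0.53475037 0.05721461 0.13137758]
scene 189 ((0.5472087860107422, 0.042799659073352814), 0.04168974980711937) [0.51871287 0.05750986 0.05667057]
side 581 ((0.5489746332168579, 0.04140496999025345), 0.042428769171237946) [0.53939268 0.05626036 0.1301475 ]
side 184 ((0.5478114485740662, 0.043321333825588226), 0.041854046285152435) [0.53308984 0.07013112 0.05574797]
```

Request:
servo_tool([
  {"offset": [0.007,-0.007,0.05],"yaw": 0,"claw": 1},
  {"offset": [0.007,-0.007,0.13],"yaw": 0,"claw": 1},
  {"offset": [0.007,-0.007,0.2],"yaw": 0,"claw": 1},
  {"offset": [0.007,-0.007,0.27],"yaw": 0,"claw": 1},
  {"offset": [0.007,-0.007,0.32],"yaw": 0,"claw": 1},
  {"offset": [0.007,-0.007,0.36],"yaw": 0,"claw": 1},
  {"offset": [0.007,-0.007,0.39],"yaw": 0,"claw": 1},
  {"offset": [0.007,-0.007,0.41],"yaw": 0,"claw": 1},
  {"offset": [0.007,-0.007,0.42],"yaw": 0,"claw": 1},
  {"offset": [0.007,-0.007,0.42],"yaw": 0,"claw": 1},
])

```text
time: 11.0
ee_pos: [0.549, 0.0422, 0.1163]
tcp_rot: [180.0, -0.0, 89.9]
wrist_force: [-0.0, -0.1, -1.8]
opening: 0.0111
grasp_force: 97.9
```

Request:
servo_tool([
  {"offset": [0,0,0.01],"yaw": 0,"claw": 1},
  {"offset": [0,0,0.02],"yaw": 0,"claw": 1},
  {"offset": [0,0,0.03],"yaw": 0,"claw": 1},
  {"offset": [0,0,0.04],"yaw": 0,"claw": 1},
  {"offset": [0,0,0.05],"yaw": 0,"claw": 1},
  {"offset": [0,0,0.05],"yaw": 0,"claw": 1},
])

```text
time: 11.75
ee_pos: [0.5493, 0.0422, 0.1126]
tcp_rot: [179.9, -0.0, 89.9]
wrist_force: [-2.5, -0.0, 8.5]
opening: 0.0113
grasp_force: 99.3
```

Request:
servo_tool([
  {"offset": [0,0,0.01],"yaw": 0,"claw": 1},
  {"offset": [0,0,0.02],"yaw": 0,"claw": 1},
  {"offset": [0,0,0.03],"yaw": 0,"claw": 1},
  {"offset": [0,0,0.04],"yaw": 0,"claw": 1},
  {"offset": [0,0,0.04],"yaw": 0,"claw": 1},
])

```text
time: 12.38
ee_pos: [0.5493, 0.0422, 0.1088]
tcp_rot: [179.9, -0.0, 89.9]
wrist_force: [-3.9, 0.8, 9.3]
opening: 0.0115
grasp_force: 99.4
```

Request:
servo_tool([
  {"offset": [0,0,0.01],"yaw": 0,"claw": 1},
  {"offset": [0,0,0.02],"yaw": 0,"claw": 1},
  {"offset": [0,0,0.02],"yaw": 0,"claw": 1},
])

```text
time: 12.75
ee_pos: [0.5494, 0.0422, 0.1068]
tcp_rot: [179.9, -0.0, 89.9]
wrist_force: [-3.4, -0.2, 8.8]
opening: 0.0113
grasp_force: 99.4
```

Request:
servo_tool([
  {"offset": [0,0,0.01],"yaw": 0,"claw": 1},
  {"offset": [0,0,0.02],"yaw": 0,"claw": 1},
  {"offset": [0,0,0.02],"yaw": 0,"claw": 1},
])

```text
time: 13.12
ee_pos: [0.5493, 0.0422, 0.1057]
tcp_rot: [179.9, -0.0, 89.9]
wrist_force: [-6.0, -0.8, 15.5]
opening: 0.0112
grasp_force: 100.5
```

Force is rising at the expected home height. I'll press a little harder.

Request:
servo_tool([
  {"offset": [0,0,0.01],"yaw": 0,"claw": 1},
  {"offset": [0,0,0.02],"yaw": 0,"claw": 1},
  {"offset": [0,0,0.02],"yaw": 0,"claw": 1},
])

```text
time: 13.5
ee_pos: [0.5494, 0.0422, 0.1056]
tcp_rot: [179.8, -0.0, 89.9]
wrist_force: [-13.0, -0.5, 29.2]
opening: 0.0113
grasp_force: 102.3
```

Request:
servo_tool([
  {"offset": [0,0,0.01],"yaw": 0,"claw": 1},
  {"offset": [0,0,0.02],"yaw": 0,"claw": 1},
  {"offset": [0,0,0.02],"yaw": 0,"claw": 1},
  {"offset": [0,0,0.02],"yaw": 0,"claw": 1},
])

```text
time: 14.0
ee_pos: [0.5495, 0.0423, 0.1056]
tcp_rot: [179.7, -0.0, 89.9]
wrist_force: [-17.6, -1.8, 44.5]
opening: 0.0115
grasp_force: 104.3
```

It has hit a hard stop: 44 N with no further motion. I'll unload, release and rise.

Request:
servo_tool([
  {"offset": [0,0,-0.02],"yaw": 0,"claw": 1},
  {"offset": [0,0,-0.04],"yaw": 0,"claw": 1},
  {"offset": [0,0,-0.055],"yaw": 0,"claw": 1},
  {"offset": [0,0,-0.055],"yaw": 0,"claw": 1},
])

```text
time: 14.5
ee_pos: [0.5494, 0.0422, 0.1057]
tcp_rot: [179.9, -0.0, 89.9]
wrist_force: [-2.3, -1.1, 8.8]
opening: 0.0111
grasp_force: 99.3
```

Request:
servo_tool([
  {"offset": [0,0,0],"yaw": 0,"claw": 0.75},
  {"offset": [0,0,0],"yaw": 0,"claw": 0.65},
  {"offset": [0,0,0],"yaw": 0,"claw": 0.6},
  {"offset": [0,0,0],"yaw": 0,"claw": 0.6},
  {"offset": [0,0,0],"yaw": 0,"claw": 0.6},
])

```text
time: 15.12
ee_pos: [0.549, 0.0422, 0.1047]
tcp_rot: [-180.0, 0.0, 89.9]
wrist_force: [-0.0, 0.5, -0.1]
opening: 0.0339
grasp_force: 0.0
```

Request:
servo_tool([
  {"offset": [0,0,-0.05],"yaw": 0,"claw": 0.6},
  {"offset": [0,0,-0.2],"yaw": 0,"claw": 0.6},
  {"offset": [0,0,-0.4],"yaw": 0,"claw": 0.6},
  {"offset": [0,0,-0.6],"yaw": 0,"claw": 0.6},
  {"offset": [0,0,-0.8],"yaw": 0,"claw": 0.6},
  {"offset": [0,0,-0.8],"yaw": 0,"claw": 0.6},
])

```text
time: 15.88
ee_pos: [0.5499, 0.0422, 0.1872]
tcp_rot: [179.8, -0.0, 89.9]
wrist_force: [1.0, -0.4, 1.0]
opening: 0.0343
grasp_force: 0.0
```

```bash
python3 - <<'E'
from h import *
o=get_obs();p,d=camera("wrist");W={"wrist":world("wrist",p,d,wristT(o))}
for n in("scene","side"):
    p,d=camera(n);W[n]=world(n,p,d)
    if n=="side":cv2.imwrite("pics/side3.png",cv2.resize(p[160:340,200:400],None,fx=3,fy=3)[...,::-1])
for n in W:
  s=W[n].reshape(-1,3)
  for nm,c in(("open",(.549,.042)),("closed",(.492,.2195))):
    near=np.hypot(s[:,0]-c[0],s[:,1]-c[1])<.05
    for lo,hi in((.07,.086),(.094,.108)):
        t=s[near&(s[:,2]>lo)&(s[:,2]<hi)]
        if len(t)<20: continue
        i=t[np.hypot(*(t[:,:2]-c).T)<.038];A=np.c_[i[:,:2]-c,np.ones(len(i))]
        print(n,nm,lo,len(t),np.round(cv2.minEnclosingCircle(t[:,:2].astype(np.float32))[0],4),np.round(np.median(i[:,2]),4),"plane",np.round(np.linalg.lstsq(A,i[:,2],rcond=None)[0],4))
E
```

```text
wrist open 0.07 6179 [0.5507 0.0427] 0.0779 plane [0.0016 0.0048 0.0781]
wrist open 0.094 1232 [0.5511 0.0435] 0.0995 plane [-0.0174 -0.0088  0.0994]
wrist closed 0.07 972 [0.4938 0.1881] 0.0775 plane [ 0.0052 -0.0717  0.075 ]
scene open 0.07 784 [0.5489 0.0428] 0.0793 plane [-0.0019  0.0027  0.0795]
scene open 0.094 128 [0.5477 0.0439] 0.1006 plane [0.1747 0.0205 0.1002]
scene closed 0.07 1110 [0.4913 0.2198] 0.0794 plane [-0.0038  0.0002  0.0796]
scene closed 0.094 217 [0.4908 0.2191] 0.1007 plane [0.13   0.0003 0.1006]
side open 0.07 709 [0.5485 0.0425] 0.0781 plane [-0.0034  0.004   0.0783]
side open 0.094 128 [0.5492 0.043 ] 0.0991 plane [ 0.0577 -0.0126  0.0992]
side closed 0.07 982 [0.4917 0.2195] 0.0779 plane [0.0027 0.0022 0.078 ]
side closed 0.094 172 [0.489  0.2199] 0.0993 plane [ 0.0087 -0.0062  0.0992]
```

View pics/side3.png

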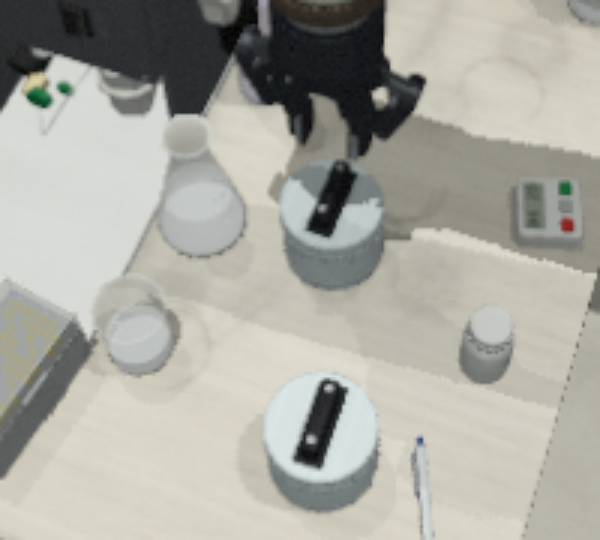

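The lid, crop (332,205), sits level on the canister. Its top matches the closed canister at (322,435) within 0.2 mm. The beaker (138,325) and jar (488,340) are standing, and the gripper is clear.

```bash
python3 -c "
from workcell import *
print(job_done())"
```

```text
the job is handed in; nothing more can be done
None
```

The lid is on the open canister and pressed fully home: it is level, its top is within 0.2 mm of the closed canister's, the gripper is clear, the beaker and jar were left alone, and the job was handed in at about 16 s without a verdict being returned.

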